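Put the flask away in the wide sprung-lid box

ROBOT

A 6-joint arm with a two-finger parallel gripper is mounted at the origin on a cart in front of the work surface, level with it; the furniture and walls round the work are solid. World frame = base frame: x ahead of the robot, y to its left, z up, the work surface at z = 0. Lengths are in m, angles in rad, forces in N, time in s.
With the tool pointing down it reaches from about 0.35 to 0.775 m from the base axis. Payload 5.5 kg.
Tool frame: the origin (TCP) lies at the very end of the fingers, on their centre line; the grasp point (between the pads) lies 19 mm behind it; z points along the fingers, y is the line along which they close (so a half turn about z gives the same grasp; the last joint's range is limited). The gripper opens to 85 mm and grips with 20 to 120 N. Pads are 22 mm wide; open, the fingers measure 114 mm over their backs; the gripper's body (76 mm by 85 mm) begins 54 mm behind the grasp point. The pads swing forward as they close: fully open they stand 13 mm farther back than shut.
Start: joints at [1.144, 0.313, 0.046, 1.304, 0, 1.431], TCP at [0.163, 0.552, 0.231] pointing down, gripper open.
Joint ranges: [-2.76, 2.76], [-0.86, 1.69], [-1.03, 1.26], [-2.2, 2.34], [-1.47, 1.5], [-3.14, 3.14]. Speed limits (rad/s): [2.57, 2.57, 3.14, 3.14, 3.14, 3.14].

INTERFACE

Orientations are given as a unit quaternion [w, x, y, z].
In Python, from workcell import env, cams, ticket, spotter gives the robot as it stands.
- The arm moves only by the tool jog_arm, never from a script. Its argument "increments" is a list that holds one entry, the list of rows, each a list of 7 numbers: the shift along the tool's x, y, z in units of 0.25 m (1.0 is 0.25 m), then the turn, a rotation vector about the tool's x, y, z in units of 180 degrees (1.0 is 180 degrees), then the closure in counts, from 0 (fully open) to 255 (shut). A call has 1 to 20 rows; each row shifts and turns the commanded pose from where the row before left it, along the tool's axes as they then stand; what a row does not reach is not made up. A row lasts 1/10 s, in which the tool goes at most 50 mm and 8.59 degrees, less where a joint would pass 70% of its speed; a pose out of reach is approached as far as the arm can. A call with a number of a shift or a turn outside -1 to 1 is refused whole. A call with a gripper value outside its range is refused whole. The fingers move at their own pace and stop on an object; "force" is the grip in N (left out, the last holds). Time passes only in rows, so rows that do not move let the fingers close. It gives the time, the measured TCP pose, the force, the opening and the grip force at its end, in the units of the state.
- env.get_state(): the state, without advancing time (a new reading comes with each control period).
- cams.read_camera(name): name is "scene" or "top" or "wrist"; returns a dict with "pixels" (384x512x3 uint8, red, green, blue), "fx", "fy", "cx", "cy" (pixels), "xyz" and "attitude" of the camera in the world; the wrist camera has in their place "mount" (4x4, takes a point from camera to tool coordinates, whose origin is the TCP and whose axes are the flange's). Camera axes: x right, y down, z forward; pixel columns grow to the right and rows downward; lengths in m; the calibration is good to about 2 mm. The wrist camera is an equidistant fisheye: a pixel r from the principal point sees the ray r / f radians off the axis. A picture is of the moment at which its call begins: read the wrist's pose just before it. There is no depth.
- ticket.hand_in(): hands the job in; it is judged then, once.
Trained networks look in the newest picture that a camera, given by its name, has taken for a name from the list of things; names that differ only in an ending like _2 or _b are one class to them, and where a whole thing is asked for, a point or a joint stands for the part that bears it (a point fixed in the world has none). Each returns a list of dicts, best first, with "conf" (0 to 1); they miss things now and then, are a little off and sometimes report something else, mostly with a low value. They report only what shows in the picture. A call takes as long as a camera call. They do not tell look-alikes from the thing itself.
- spotter.find_in(target, camera): "uv" ([column, row] in pixels, amid what is visible of it).
- spotter.cut_out(target, camera): "region" (384x512 bool, what is visible of it) and "uv" ([column, row] in pixels, amid what is visible of it).
- spotter.landmark_of(target, camera): "uv" ([column, row] in pixels: a listed point, or the origin of a listed thing).
The state is a dict: "clock": time; "joint_pos": joint angles; "qvel": joint speeds; "tau": joint torques, N m; "tcp_pos": TCP position; "orientation": TCP orientation; "wrist_force": force on the tool from outside, world axes, zero at the start; "ft_torque": the same for the moment, N m; "finger_gap": finger opening in m; "grip_force": force on a finger pad.
Only numpy, scipy, OpenCV 4.12 (cv2) and the standard library are available. Lean on these libraries where they do the work, as an engineer would, in place of code of your own. Each camera call takes 0.05 s, during which the arm holds its last target. There are 200 camera calls.

TASK

Two boxes with sprung lids stand on the bench and the desk, a wide one and a narrow one. Press the latch key in front of the wide box's lid so that the lid springs right up by itself, without touching the lid. Then put the brass flask away in that box: lower it flat onto the box floor and only then let it go. Leave the narrow box shut.

Things in the scene. Friction and masses are not known exactly. Their poses are not given: they have to be found in the camera images.
- wide_key_top (a point): Top centre of the WIDE box's latch key: ribbed black key, 30 (x) x 44 mm (y), on the box's front apron, top 64 mm above the bench. Goes straight down 9 mm (1 N starts, about 4 N bottoms it), frees the lid at about 6 mm, springs back. Box axes: x from key to lid and hinge, y along the hinge, z up. Bolt guides, 60 mm high, begin 20 mm from key centre, the lid's front edge 48 mm.
- wide_floor (a point): Centre of the inner floor of the wide box: grey plastic, outside 130 (x) x 180 mm (y), 48 mm high; walls 5 mm, floor 5 mm above the bench, so inside 120 x 170 mm and 43 mm deep; empty. Same axes as the key: x towards the hinge, at most 12 degrees from straight away from the robot. It lies 113 mm beyond the key's centre along x.
- wide_lid: Flat aluminium lid of the wide box, 130 mm deep (x), 180 mm wide, top 54 mm above the bench when shut. Origin: mid-width on the hinge line, at the box's far rim, 48 mm up. Shut, its z axis is up. Freed, a spring swings its front edge up and back 109 degrees in about 1 s, through the space within 135 mm of the hinge line, and holds it there, leaning away from the robot, its z axis pointing away.
- narrow_lid: The same kind of lid on the NARROW box, which has the same build, depth, height and key but is only 110 mm wide (y). Origin: mid-width on its hinge line. This box stays shut. One box stands left on the bench, the other right on the desk, either way round.
- flask_center (a point): Centre, 18 mm above the underside, of the loose brass denture flask: a block 51 mm (its x) by 56 mm (its y; 70 mm over the small side clamps) and 37 mm high, standing upright on the bench, about 0.4 kg. Its x points left or right, within 30 degrees. Grip it across its x (51 mm).
There are look-alikes about, which are no part of the job. What is shaped like the part that bears flask_center but red is not meant.

How it is judged:
By the outcome, as a careful person would: the job done as asked, in the order asked, and still so for the second after the job is handed in, with the robot touching nothing.
It also fails if it takes over 48 s, if anything falls off the work surface, if the arm or the gripper's body presses on something with over 40 N, if the wrist force passes 120 N, or if a joint passes its speed limit or range.

## Working session

There is one attempt and no reset: what is moved stays moved. The work goes in short steps, Python scripts to look and compute and a tool call to move; the robot and the scene stay as the last step left them, time stands still between calls to the robot, and variables do not carry over. Pictures are saved under pics/ and viewed, at most 10 in all, crops included, and the job is handed in when it is done.

Besides the shell and the picture viewer there is one more tool, called after "Emit:" as name(argument=value, ...), one argument or row to a line, values as JSON. jog_arm: Moves the arm, as the interface text tells. Shifts and turns lie within -1 to 1; 1 stands for 0.25 m of shift or 180 degrees of turn. Its arguments: {"type":"object","properties":{"increments":{"type":"array"},"force":{"type":"number"}},"required":["increments"]}

```bash
mkdir -p pics; ls; cat > h.py <<'E'
import numpy as np, cv2
from workcell import env, cams, ticket, spotter
from scipy.spatial.transform import Rotation as R
def rot(a):
    a=np.array(a,float)
    return a if a.shape==(3,3) else R.from_quat(a,scalar_first=True).as_matrix()
def campose(c,st=None):
    if 'mount' in c:
        T=np.eye(4);T[:3,:3]=rot(st['orientation']);T[:3,3]=st['tcp_pos'];T=T@np.array(c['mount']);return T[:3,:3],T[:3,3]
    return rot(c['attitude']),np.array(c['xyz'])
def ray(c,uv,st=None):
    Rm,t=campose(c,st); d=np.array([(uv[0]-c['cx'])/c['fx'],(uv[1]-c['cy'])/c['fy'],1.])
    if 'mount' in c:
        th=np.hypot(d[0],d[1]); d=np.array([*(d[:2]/max(th,1e-9)*np.sin(th)),np.cos(th)])
    return t,Rm@d
def at_z(c,uv,z,st=None):
    t,d=ray(c,uv,st); return t+d*(z-t[2])/d[2]
E
python3 - <<'E'
from h import *
st=env.get_state();print(st['clock'],st['tcp_pos'],st['orientation'],st['finger_gap'])
ims=[]
for n in ['scene','top']:
    c=cams.read_camera(n);ims.append(c)
    cv2.imwrite(f'pics/{n}0.png',c['pixels'][:,:,::-1])
    print(n,c['xyz'],c['attitude'],c['fx'],c['cx'],c['cy'])
    for t,z in [('wide_key_top',.064),('wide_lid',.048),('narrow_lid',.048),('flask_center',.018),('wide_floor',.005)]:
        for d in spotter.landmark_of(t,n): print(n,t,np.round(d['uv'],1),round(d['conf'],2),at_z(c,d['uv'],z).round(3))
E
```

```text
pics
0.0 [0.16245554 0.55105528 0.2304116 ] [-2.48691187e-04  1.42885538e-01  9.89738807e-01 -8.69280872e-04] 0.08525649179175418
scene [-0.1356709  -0.53889961  0.90525399] [-0.35306651  0.83502226 -0.38429849  0.17434601] 404.84912211649606 252.73280324170156 191.57918047594805
scene wide_key_top [333.4 280. ] 0.56 [ 0.44  -0.336  0.064]
scene wide_lid [372.4 246.8] 0.75 [ 0.611 -0.356  0.048]
scene narrow_lid [188.8 140.1] 0.87 [0.616 0.366 0.048]
scene flask_center [195.4 205.8] 0.84 [0.424 0.138 0.018]
scene flask_center [187.6 142.4] 0.72 [0.63  0.391 0.018]
scene flask_center [186.4 182.1] 0.62 [0.48  0.237 0.018]
scene flask_center [220.1 164.4] 0.53 [0.617 0.217 0.018]
scene wide_floor [355.5 269.6] 0.9 [ 0.548 -0.349  0.005]
scene wide_floor [197.1 205.3] 0.69 [0.437 0.146 0.005]
top [ 0.37016466 -0.02054126  1.1899839 ] [ 0.06379022 -0.70199478  0.7077407  -0.04729944] 381.466574776758 253.7864548576053 187.5197397495348
top wide_key_top [372.8 221.8] 0.67 [ 0.444 -0.342  0.064]
top wide_lid [373.5 163.7] 0.85 [ 0.621 -0.359  0.048]
top narrow_lid [140.3 160.1] 0.8 [0.641 0.356 0.048]
top flask_center [182.2 206.8] 0.88 [0.498 0.229 0.018]
top flask_center [189.9 168.4] 0.59 [0.619 0.207 0.018]
```

```bash
python3 - <<'E'
import cv2
a=cv2.imread('pics/scene0.png');b=cv2.imread('pics/top0.png')
cv2.imwrite('pics/v1.png',cv2.resize(a,(800,600)));cv2.imwrite('pics/v2.png',cv2.resize(b,(800,600)))
E
```

```text
(no output)
```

View pics/v1.png

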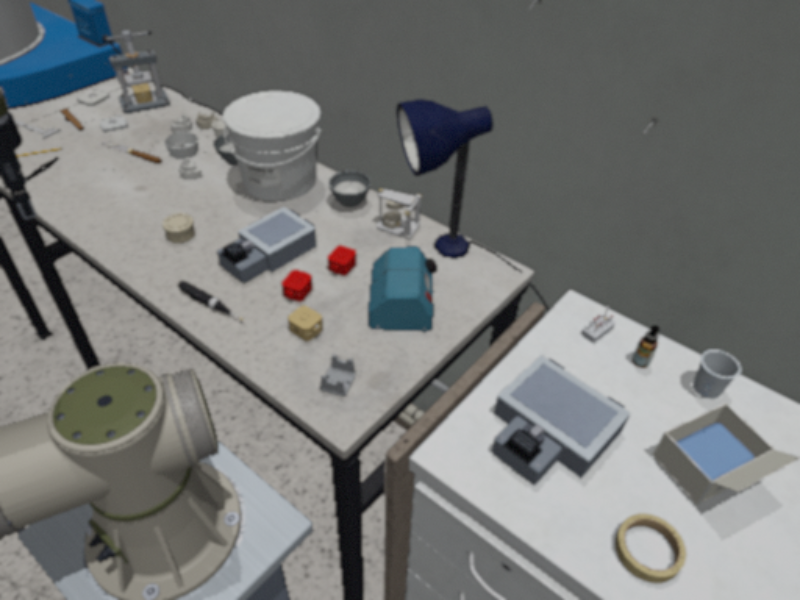

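View pics/v2.png

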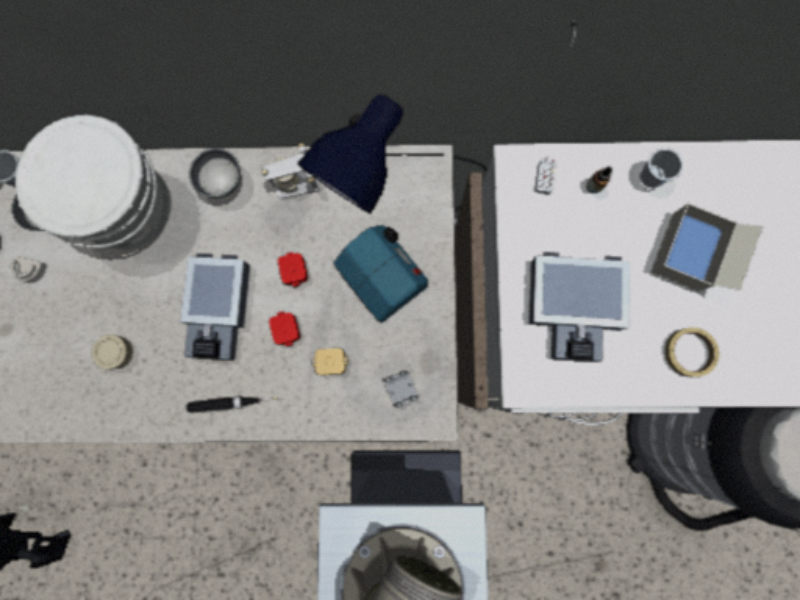

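Wide box is on the right desk (lid ~(580,290) in the 800-px top view, key (578,345)) and the narrow box is at left (213,300). There are three flask-shaped blocks: brass at top (331,362)/scene (305,322), and red ones at top (293,268) and (285,329). Only the brass one fits. I'll confirm it in a crop and measure its yaw.

```bash
cat >> h.py <<'E'
def tri(c1,u1,c2,u2,s1=None,s2=None):
    t1,d1=ray(c1,u1,s1);t2,d2=ray(c2,u2,s2);d1=d1/np.linalg.norm(d1);d2=d2/np.linalg.norm(d2)
    a=np.linalg.lstsq(np.c_[d1,-d2],t2-t1,rcond=None)[0];p,q=t1+a[0]*d1,t2+a[1]*d2
    return (p+q)/2,np.linalg.norm(p-q)
E
python3 - <<'E'
from h import *
s=cams.read_camera('scene');t=cams.read_camera('top')
print('brass',at_z(t,(212,231.7),.037),tri(s,(195.4,205.8),t,(212,231.7)))
k=.64
for n,a,b in [('part far',(543,308),(476,175)),('part near',(398,458),(482,407)),('teal',(405,250),(368,262)),('lamp tip',(490,112),(385,100)),('lamphead low',(425,170),(370,208))]:
    p,e=tri(s,np.array(a)*k,t,np.array(b)*k);print(n,p.round(3),round(e,3))
a=cv2.resize(s['pixels'][150:260,140:300],(480,330),interpolation=2);b=cv2.resize(t['pixels'][140:250,150:310],(480,330),interpolation=2)
cv2.imwrite('pics/v3.png',np.vstack([a,b])[:600,:,::-1])
E
```

```text
brass [0.4196051  0.13267049 0.037     ] (array([0.42045901, 0.13420428, 0.02349766]), np.float64(0.0007560362017148164))
part far [ 0.824 -0.168 -0.043] 0.007
part near [ 0.334 -0.168 -0.042] 0.011
teal [0.601 0.048 0.138] 0.019
lamp tip [0.795 0.01  0.361] 0.009
lamphead low [0.648 0.038 0.297] 0.005
```

View pics/v3.png

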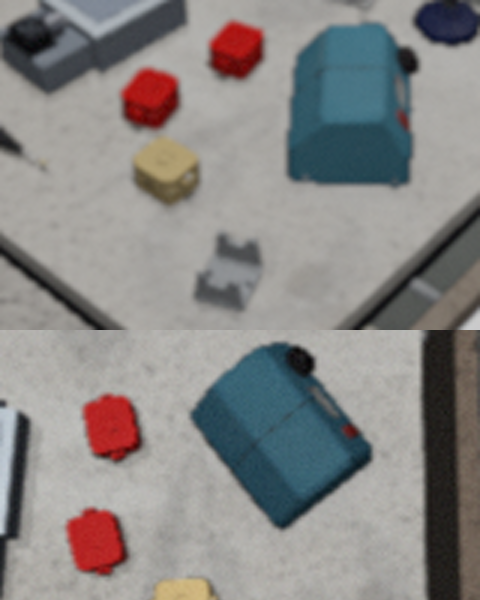

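The brass block is the flask, and the two red ones are decoys. Moving over the flask first for a wrist look.

Emit:
jog_arm(
  increments=[
    [[0,0,-0.1,0,0,-0.029,255],[0,0,-0.1,0,0,-0.029,255],[-0.111,-0.149,0,0,0,0,255],[-0.111,-0.149,0,0,0,0,255],[-0.111,-0.149,0,0,0,0,255],[-0.111,-0.149,0,0,0,0,255],[-0.111,-0.149,0,0,0,0,255],[-0.111,-0.149,0,0,0,0,255],[-0.111,-0.149,0,0,0,0,255],[-0.111,-0.149,0,0,0,0,255],[-0.111,-0.149,0,0,0,0,255],[-0.111,-0.149,0,0,0,0,255],[0,0,0,0,0,0,255],[0,0,0,0,0,0,255]],
  ],
)

```text
clock: 2.1
tcp_pos: [0.4001, 0.1512, 0.2813]
orientation: [-0.0, 0.054, 0.999, 0.0]
wrist_force: [-0.5, -1.0, 0.6]
finger_gap: 0.0002
grip_force: 0.0
```

```bash
cat > look.py <<'E'
import sys
from h import *
def look(name,targets,fn=None):
    st=env.get_state();c=cams.read_camera(name)
    print(st['clock'],np.round(st['tcp_pos'],4),np.round(st['orientation'],4),np.round(st['wrist_force'],1),st['finger_gap'])
    for t,z in targets:
        for d in spotter.landmark_of(t,name)[:3]: print(t,np.round(d['uv'],1),round(d['conf'],2),at_z(c,d['uv'],z,st).round(4))
    if fn: cv2.imwrite(fn,c['pixels'][:,:,::-1])
    return st,c
E
python3 - <<'E'
from look import *
st,c=look('wrist',[('flask_center',.018),('wide_key_top',.064),('wide_lid',.048),('wide_floor',.005)],'pics/w1.png')
# brass outline: pixels by network, project at top height
for d in spotter.cut_out('flask_center','wrist')[:4]:
    m=d['region'];px=c['pixels'][m].mean(0);ys,xs=np.nonzero(m)
    P=np.array([at_z(c,(x,y),.03,st)[:2] for x,y in zip(xs,ys)]).astype(np.float32)
    print(d['conf'],d['uv'],px.round(),cv2.minAreaRect(P))
E
```

```text
2.1 [0.4001 0.1512 0.2813] [-2.000e-04  5.400e-02  9.985e-01  2.000e-04] [-0.5 -1.   0.6] 0.00017208908221238504
flask_center [313.7 270.5] 0.88 [0.6123 0.2188 0.018 ]
flask_center [253.1 166.8] 0.85 [0.4254 0.1395 0.018 ]
flask_center [316.9 199.8] 0.66 [0.4856 0.2275 0.018 ]
wide_lid [ 33.5 286.7] 0.73 [ 0.6126 -0.3431  0.048 ]
0.68 [252.6, 167.6] [192. 172. 123.] ((0.4220595955848694, 0.13806310296058655), (0.05745286867022514, 0.06909613311290741), 3.0904228687286377)
0.62 [310.4, 262.3] [143.  27.  25.] ((0.5927935242652893, 0.21191897988319397), (0.06406296789646149, 0.04969896748661995), 14.985724449157715)
0.55 [315.1, 200.7] [173.  34.  33.] ((0.4844062626361847, 0.22803427278995514), (0.07116758823394775, 0.04974609240889549), 16.19999885559082)
```

View pics/w1.png

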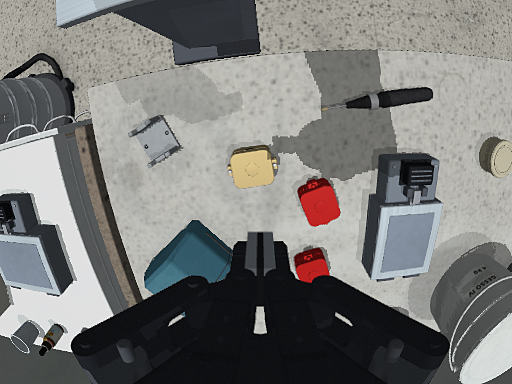

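Wrist view: the brass flask at (253,167) shows small protrusions on its left and right sides at (230,172) and (276,164). I'll enlarge it to settle its axes.

```bash
python3 - <<'E'
import cv2
a=cv2.imread('pics/w1.png')[130:240,210:350]
cv2.imwrite('pics/v4.png',cv2.resize(a,None,fx=5,fy=5,interpolation=cv2.INTER_CUBIC))
E
```

```text
(no output)
```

View pics/v4.png

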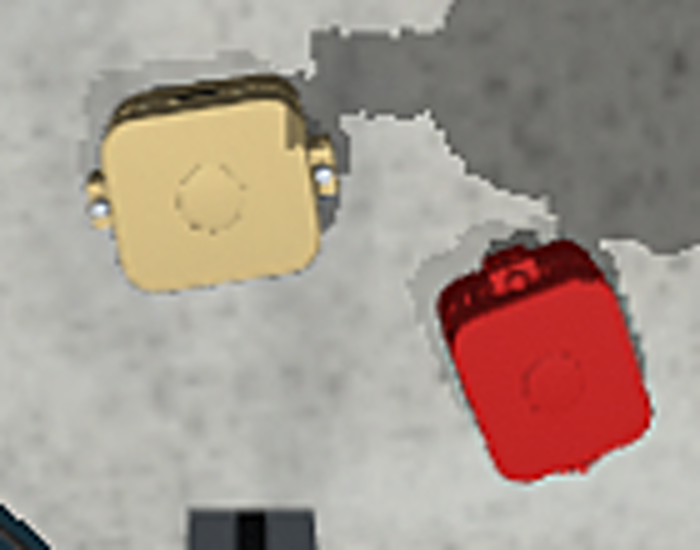

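Its clamps are left and right, so the 51 mm span runs fore-aft, and I'll grip across that. Now to the key.

```bash
python3 - <<'E'
from look import *
st,c=look('wrist',[])
for z in(.018,.028):
    a,b=at_z(c,(229.6,170),z,st),at_z(c,(275,163),z,st);d=b-a
    print(z,(a+b)/2,np.linalg.norm(d),np.degrees(np.arctan2(d[1],d[0])))
E
```

```text
2.4 [0.3991 0.1533 0.2814] [1.000e-04 5.090e-02 9.987e-01 1.000e-04] [-0.7  0.3  0.3] -0.0003265205539024652
0.018 [0.42411658 0.14043034 0.018     ] 0.06503129160755586 93.1077227629758
0.028 [0.42146809 0.14095768 0.028     ] 0.06342570582933336 93.10772276297575
```

Emit:
jog_arm(
  increments=[
    [[0.005,-0.18,0,0,0,0,255],[0,-0.18,0,0,0,0,255],[0,-0.18,0,0,0,0,255],[0,-0.18,0,0,0,0,255],[0,-0.18,0,0,0,0,255],[0,-0.18,0,0,0,0,255],[0,-0.18,0,0,0,0,255],[-0.04,-0.18,0,0,0,0,255],[-0.08,-0.18,0,0,0,0,255],[-0.1,-0.18,0.12,0,0,0,255],[-0.1,-0.15,0.12,0,0,0,255],[0,0,0.12,0,0,0,255],[0,0,0.12,0,0,0,255],[0,0,0,0,0,0,255],[0,0,0,0,0,0,255]],
  ],
)

```text
clock: 3.95
tcp_pos: [0.4225, -0.3294, 0.1685]
orientation: [-0.0, 0.052, 0.999, 0.0]
wrist_force: [-0.4, 0.2, 0.8]
finger_gap: -0.0001
grip_force: 0.0
```

```bash
python3 - <<'E'
from look import *
st,c=look('wrist',[('wide_key_top',.064),('wide_lid',.048),('wide_floor',.005)],'pics/w2.png')
E
```

```text
3.95 [ 0.4225 -0.3294  0.1685] [-5.000e-04  5.170e-02  9.987e-01  5.000e-04] [-0.4  0.2  0.8] -5.571313720170302e-05
wide_key_top [247.3 201.9] 0.75 [ 0.4373 -0.3418  0.064 ]
wide_lid [256.6 329.5] 0.92 [ 0.614 -0.353  0.048]
```

View pics/w2.png

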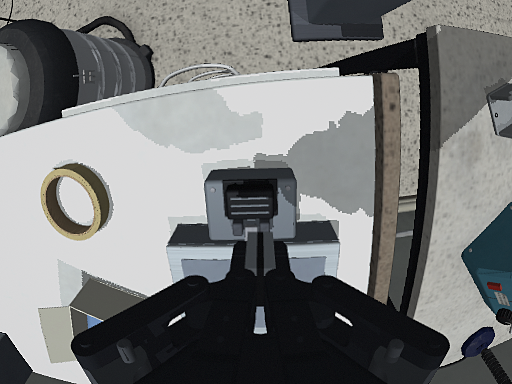

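The key is at (248,203), consistent with the earlier estimates. Closed fingers go down just ahead of its centre.

Emit:
jog_arm(
  increments=[
    [[-0.029,-0.02,0.1,0,0,0,255],[-0.029,-0.021,0.1,0,0,0,255],[0,0,0.1,0,0,0,255],[0,0,0.06,0,0,0,255],[0,0,0.02,0,0,0,255],[0,0,0.02,0,0,0,255],[0,0,0.012,0,0,0,255],[0,0,0,0,0,0,255]],
  ],
)

```text
clock: 4.95
tcp_pos: [0.436, -0.3423, 0.066]
orientation: [0.0, 0.052, 0.999, -0.0]
wrist_force: [0.4, 0.2, -0.8]
finger_gap: 0.0001
grip_force: 0.0
```

Emit:
jog_arm(
  increments=[
    [[0,0,0.01,0,0,0,255],[0,0,0.01,0,0,0,255],[0,0,0,0,0,0,255]],
  ],
)

```text
clock: 5.25
tcp_pos: [0.4363, -0.3426, 0.0608]
orientation: [0.001, 0.052, 0.999, -0.001]
wrist_force: [0.8, -1.0, 1.3]
finger_gap: 0.0
grip_force: 0.7
```

Emit:
jog_arm(
  increments=[
    [[0,0,0.01,0,0,0,255],[0,0,0.008,0,0,0,255],[0,0,0,0,0,0,255],[0,0,0,0,0,0,255]],
  ],
)

```text
clock: 5.65
tcp_pos: [0.4362, -0.3425, 0.0562]
orientation: [0.001, 0.052, 0.999, -0.0]
wrist_force: [1.5, -1.9, 3.7]
finger_gap: -0.0001
grip_force: 1.8
```

```bash
python3 - <<'E'
from look import *
look('scene',[('wide_lid',.048)],'pics/s2.png')
look('wrist',[('wide_lid',.048)],'pics/w3.png')
E
```

```text
5.65 [ 0.4362 -0.3425  0.0562] [ 6.000e-04  5.230e-02  9.986e-01 -4.000e-04] [ 1.5 -1.9  3.7] -6.593136232755865e-05
wide_lid [372.3 247.5] 0.76 [ 0.609  -0.3565  0.048 ]
5.75 [ 0.4362 -0.3425  0.0562] [ 6.000e-04  5.230e-02  9.986e-01 -4.000e-04] [ 2.7 -2.   3.4] -0.0004986478553574468
```

Emit:
jog_arm(
  increments=[
    [[0,0,0,0,0,0,255],[0,0,0,0,0,0,255],[0,0,0,0,0,0,255],[0,0,-0.04,0,0,0,255],[0,0,-0.12,0,0,0,255],[0,0,-0.15,0,0,0,255],[0,0,-0.18,0,0,0,255],[0,0,-0.18,0,0,0,255],[0,0,-0.18,0,0,0,255]],
  ],
)

```text
clock: 6.75
tcp_pos: [0.4342, -0.3404, 0.2696]
orientation: [-0.001, 0.052, 0.999, 0.001]
wrist_force: [0.3, -0.6, -0.5]
finger_gap: 0.0
grip_force: 0.0
```

```bash
python3 - <<'E'
from look import *
st,c=look('scene',[('wide_lid',.048),('wide_floor',.005),('wide_key_top',.064)])
stw,w=look('wrist',[('wide_lid',.048),('wide_floor',.005),('wide_key_top',.064)])
cv2.imwrite('pics/v6.png',np.hstack([c['pixels'][150:340,256:456],w['pixels'][150:340,100:400]])[:,:,::-1])
E
```

```text
6.75 [ 0.4342 -0.3404  0.2696] [-0.0014  0.0522  0.9986  0.0014] [ 0.3 -0.6 -0.5] 4.364832381919099e-05
wide_lid [371.4 245.4] 0.62 [ 0.6139 -0.3511  0.048 ]
wide_floor [358.4 271. ] 0.85 [ 0.5491 -0.3574  0.005 ]
wide_key_top [332.4 282.5] 0.78 [ 0.4322 -0.3378  0.064 ]
wide_key_top [361.1 269.3] 0.45 [ 0.5133 -0.3719  0.064 ]
6.95 [ 0.4354 -0.3416  0.2691] [0.     0.0522 0.9986 0.    ] [-0.5  0.3 -1.2] 0.0001203954635891282
wide_floor [260.3 226.5] 0.67 [ 0.5554 -0.353   0.005 ]
wide_key_top [261.5 159.2] 0.83 [ 0.437  -0.3393  0.064 ]
```

View pics/v6.png

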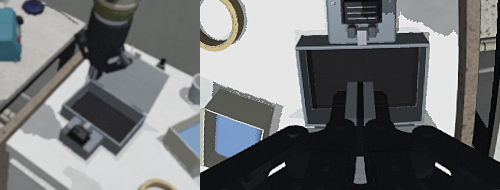

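Lid stands open and the wrist view shows an empty floor with its centre near (260,226). Returning to the flask.

Emit:
jog_arm(
  increments=[
    [[0.024,0.173,0,0,0,0,0],[0.024,0.173,0,0,0,0,0],[0.024,0.173,0,0,0,0,0],[0.024,0.173,0,0,0,0,0],[0.024,0.173,0,0,0,0,0],[0.024,0.173,0,0,0,0,0],[0.024,0.173,0,0,0,0,0],[0.024,0.173,0,0,0,0,0],[0.024,0.173,0,0,0,0,0],[0.024,0.173,0,0,0,0,0],[0.024,0.173,0,0,0,0,0],[0,0,0,0,0,0.045,0],[0,0,0,0,0,0.045,0],[0,0,0,0,0,0.045,0],[0,0,0,0,0,0.045,0],[0,0,0,0,0,0.045,0],[0,0,0,0,0,0.045,0],[0,0,0,0,0,0.045,0],[0,0,0,0,0,0.045,0],[0,0,0,0,0,0.045,0]],
  ],
)

```text
clock: 9.15
tcp_pos: [0.4187, 0.1379, 0.2669]
orientation: [-0.001, 0.638, 0.77, -0.001]
wrist_force: [0.4, -0.1, 0.6]
finger_gap: 0.0852
grip_force: 0.0
```

Emit:
jog_arm(
  increments=[
    [[0,0,0.15,0,0,0.045,0],[0,0,0.15,0,0,0,0],[0,0,0.15,0,0,0,0],[0,0,0.1,0,0,0,0],[0,0,0,0,0,0,0],[0,0,0,0,0,0,0]],
  ],
)

```text
clock: 9.75
tcp_pos: [0.4188, 0.1379, 0.1304]
orientation: [-0.001, 0.688, 0.725, -0.001]
wrist_force: [0.4, 0.0, 0.6]
finger_gap: 0.0855
grip_force: 0.0
```

```bash
python3 - <<'E'
from look import *
st,c=look('wrist',[('flask_center',.018)],'pics/w4.png')
Rm=rot(st['orientation']);print(Rm.round(3)[:2])
for d in spotter.landmark_of('flask_center','wrist')[:3]:
    p=at_z(c,d['uv'],.018,st);print('tool frame',(Rm.T@(p-st['tcp_pos'])/.25).round(3))
E
```

```text
9.75 [0.4188 0.1379 0.1304] [-0.0009  0.6883  0.7254 -0.001 ] [0.4 0.  0.6] 0.08548041389665859
flask_center [346.1  86.5] 0.93 [0.4887 0.2293 0.018 ]
flask_center [455.8 117.5] 0.68 [0.609  0.2168 0.018 ]
flask_center [263.8 182.2] 0.64 [0.4226 0.1388 0.018 ]
[[-0.052  0.999 -0.003]
 [ 0.999  0.052 -0.   ]]
tool frame [0.35  0.3   0.449]
tool frame [0.275 0.778 0.448]
tool frame [0.003 0.017 0.45 ]
```

View pics/w4.png

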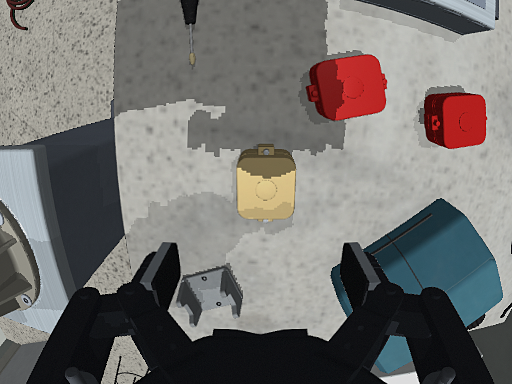

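Flask at (264,182), square to the fingers. Descend and grip.

Emit:
jog_arm(
  increments=[
    [[0.003,0.017,0.1,0,0,0,0],[0,0,0.12,0,0,0,0],[0,0,0.12,0,0,0,0],[0,0,0.1,0,0,0,0],[0,0,0.055,0,0,0,0],[0,0,0,0,0,0,0],[0,0,0,0,0,0,255],[0,0,0,0,0,0,255],[0,0,0,0,0,0,255],[0,0,0,0,0,0,255],[0,0,0,0,0,0,255],[0,0,0,0,0,0,255]],
  ],
  force=50,
)

```text
clock: 11.1
tcp_pos: [0.425, 0.1392, 0.0087]
orientation: [0.001, 0.688, 0.725, 0.001]
wrist_force: [-1.2, 0.7, 4.6]
finger_gap: 0.0489
grip_force: 53.0
```

Emit:
jog_arm(
  increments=[
    [[0,0,-0.06,0,0,0,255],[0,0,-0.14,0,0,0,255],[0,0,-0.16,0,0,0,255],[0,0,-0.16,0,0,0,255],[0,0,-0.16,0,0,0,255],[0,0,-0.16,0,0,0,255],[0,0,0,0,0,-0.046,255],[0,0,0,0,0,-0.046,255],[0,0,0,0,0,-0.046,255],[0,0,0,0,0,-0.046,255],[0,0,0,0,0,-0.046,255],[0,0,0,0,0,-0.046,255],[0,0,0,0,0,-0.046,255],[0,0,0,0,0,-0.046,255],[0,0,0,0,0,-0.046,255],[0,0,0,0,0,-0.046,255],[0,0,0,0,0,0,255]],
  ],
)

```text
clock: 12.8
tcp_pos: [0.4235, 0.139, 0.2174]
orientation: [-0.0, 0.036, 0.999, 0.0]
wrist_force: [-0.7, -0.8, -4.0]
finger_gap: 0.0491
grip_force: 53.7
```

Emit:
jog_arm(
  increments=[
    [[-0.013,-0.175,0,0,0,0,255],[-0.013,-0.175,0,0,0,0,255],[-0.013,-0.175,0,0,0,0,255],[-0.013,-0.175,0,0,0,0,255],[-0.013,-0.175,0,0,0,0,255],[-0.013,-0.175,0,0,0,0,255],[-0.013,-0.175,0,0,0,0,255],[-0.013,-0.175,0,0,0,0,255],[-0.013,-0.175,0,0,0,0,255],[-0.013,-0.175,0,0,0,0,255],[-0.13,-0.043,0,0,0,0,255],[-0.13,-0.043,0,0,0,0,255],[-0.13,-0.043,0,0,0,0,255],[-0.13,-0.043,0,0,0,0,255],[0,0,0.12,0,0,0,255],[0,0,0.12,0,0,0,255],[0,0,0.12,0,0,0,255],[0,0,0.1,0,0,0,255],[0,0,0,0,0,0,255]],
  ],
)

```text
clock: 14.7
tcp_pos: [0.5482, -0.3498, 0.0975]
orientation: [-0.004, 0.038, 0.999, 0.003]
wrist_force: [-0.4, 0.1, -4.6]
finger_gap: 0.0491
grip_force: 54.1
```

```bash
python3 - <<'E'
from look import *
st,c=look('wrist',[('wide_floor',.005),('wide_key_top',.064)])
s2,s=look('scene',[('wide_floor',.005),('flask_center',.09)])
a=cv2.resize(s['pixels'][170:340,256:456],(400,340));cv2.imwrite('pics/v7.png',np.hstack([c['pixels'][44:384,56:456],a])[:,:,::-1])
E
```

```text
14.7 [ 0.5482 -0.3498  0.0975] [-0.0036  0.0381  0.9993  0.0028] [-0.4  0.1 -4.6] 0.049068554256459535
wide_floor [257.9 199.8] 0.7 [ 0.5567 -0.3513  0.005 ]
wide_key_top [259.5  42.4] 0.58 [ 0.4381 -0.3411  0.064 ]
14.85 [ 0.5515 -0.3525  0.1035] [ 6.000e-04  3.730e-02  9.993e-01 -4.000e-04] [ 0.6  0.6 -2.6] 0.04929386495559013
wide_floor [355.7 269.1] 0.65 [ 0.5498 -0.3488  0.005 ]
wide_floor [374.9 245.2] 0.19 [ 0.6588 -0.349   0.005 ]
flask_center [189.1 185.9] 0.83 [0.4238 0.1562 0.09  ]
flask_center [218.  166.1] 0.73 [0.5457 0.155  0.09  ]
flask_center [367.6 244.9] 0.58 [ 0.5722 -0.3521  0.09  ]
```

View pics/v7.png

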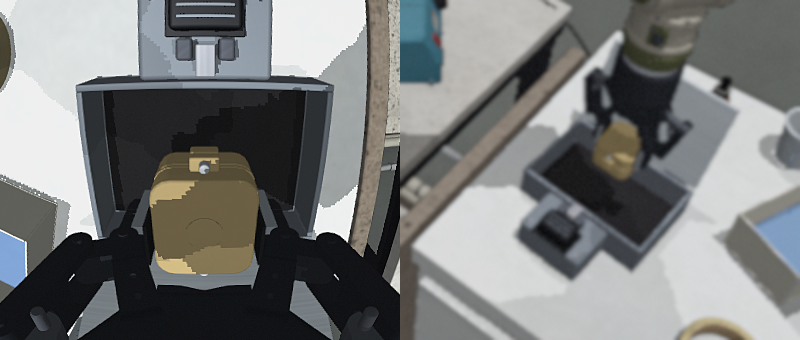

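Centred in the box. Lower, with the last few mm slow.

Emit:
jog_arm(
  increments=[
    [[0,0,0.1,0,0,0,255],[0,0,0.1,0,0,0,255],[0,0,0.08,0,0,0,255],[0,0,0.045,0,0,0,255],[0,0,0.01,0,0,0,255],[0,0,0,0,0,0,255],[0,0,0,0,0,0,255]],
  ],
)

```text
clock: 15.7
tcp_pos: [0.5518, -0.3528, 0.02]
orientation: [0.001, 0.037, 0.999, -0.001]
wrist_force: [0.7, -0.3, -4.3]
finger_gap: 0.0493
grip_force: 54.3
```

Emit:
jog_arm(
  increments=[
    [[0,0,0.008,0,0,0,255],[0,0,0.008,0,0,0,255],[0,0,0.006,0,0,0,255],[0,0,0,0,0,0,255],[0,0,0,0,0,0,255]],
  ],
)

```text
clock: 16.2
tcp_pos: [0.5512, -0.3523, 0.0138]
orientation: [0.0, 0.037, 0.999, -0.0]
wrist_force: [-1.7, 0.4, 3.1]
finger_gap: 0.0495
grip_force: 55.1
```

The floor has taken the load (−4.3 → +3.1 N). Release and withdraw.

Emit:
jog_arm(
  increments=[
    [[0,0,0.002,0,0,0,255],[0,0,0,0,0,0,100],[0,0,0,0,0,0,40],[0,0,0,0,0,0,20],[0,0,0,0,0,0,20],[0,0,0,0,0,0,20],[0,0,-0.04,0,0,0,20],[0,0,-0.1,0,0,0,20],[0,0,-0.15,0,0,0,20],[0,0,-0.15,0,0,0,20],[0,0,-0.15,0,0,0,20],[0,0,-0.15,0,0,0,20],[0.15,0,-0.1,0,0,0,20],[0.15,0,0,0,0,0,20],[0.15,0,0,0,0,0,20],[0,0,0,0,0,0,20],[0,0,0,0,0,0,20]],
  ],
)

```text
clock: 17.9
tcp_pos: [0.4384, -0.3441, 0.2236]
orientation: [0.001, 0.037, 0.999, -0.001]
wrist_force: [0.8, -0.1, -0.2]
finger_gap: 0.079
grip_force: 0.0
```

```bash
python3 - <<'E'
from look import *
st,c=look('wrist',[('flask_center',.023),('wide_floor',.005)])
s2,s=look('scene',[('flask_center',.023)])
a=cv2.resize(s['pixels'][100:340,156:456],(425,340));cv2.imwrite('pics/v8.png',np.hstack([c['pixels'][44:384,86:456],a])[:,:,::-1])
E
```

```text
17.9 [ 0.4384 -0.3441  0.2236] [ 8.000e-04  3.720e-02  9.993e-01 -5.000e-04] [ 0.8 -0.1 -0.2] 0.07899061924757103
flask_center [259.8 241.4] 0.57 [ 0.5493 -0.3522  0.023 ]
18.05 [ 0.4398 -0.3443  0.2227] [ 5.000e-04  3.630e-02  9.993e-01 -3.000e-04] [-0.5  0.3 -0.2] 0.07875325831607238
flask_center [361.7 264.2] 0.95 [ 0.5607 -0.3568  0.023 ]
flask_center [218.6 164.2] 0.79 [0.6103 0.2174 0.023 ]
```

View pics/v8.png

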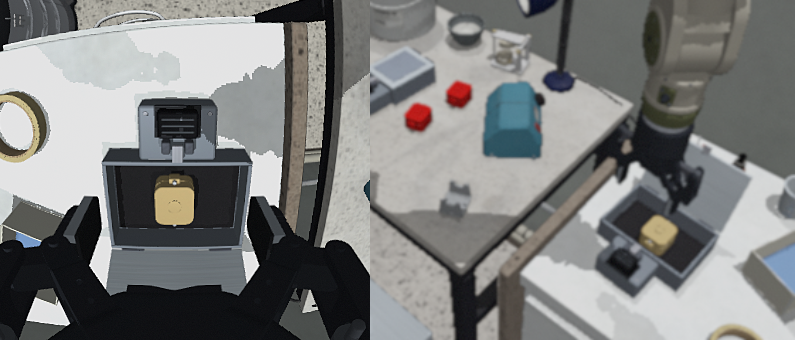

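The flask stands flat in the wide box, the lid is up, the narrow box is shut, and the robot is clear.

```bash
python3 -c "
from workcell import ticket
print(ticket.hand_in())"
```

```text
the job is handed in; nothing more can be done
None
```

The job is handed in at about 18 s on the robot's clock: pressing the key sprang the wide box's lid open, the brass flask was lowered flat onto its floor before release, and the narrow box was left shut; no verdict came back.

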